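# Pack the vacuum joint kit

## Robot

A 6-joint arm with a two-finger parallel gripper is mounted at the origin on the work surface. World frame = base frame: x ahead of the robot, y to its left, z up, the work surface at z = 0. Lengths are in mm, angles in rad, forces in N, time in s.
With the tool pointing down it reaches from about 325 to 900 mm from the base axis. Payload 6.1 kg.
Tool frame: the origin (TCP) lies at the very end of the fingers, on their centre line; the grasp point (between the pads) lies 19 mm behind it; z points along the fingers, x is the direction in which the jaws open and shut, and the axes are right-handed (so a half turn about z gives the same grasp; the last joint's range is limited). The gripper opens to 87 mm and grips with 3 to 60 N. Pads are 19 mm wide; open, the fingers measure 117 mm over their backs; the gripper's body (75 mm by 190 mm) begins 51 mm behind the grasp point.
Start: joints at [0.994, 0.22, 1.526, -0, 1.395, -0.126], TCP at [272.301, 562.555, 222.538] pointing down, gripper open.
Joint ranges: [-2.98, 2.98], [-0.91, 2.08], [0.09, 2.57], [-1.24, 4.39], [0.2, 2.65], [-2.68, 2.68]. Speed limits (rad/s): [2.57, 2.57, 3.01, 3.14, 3.14, 3.14].

## Interface

Orientations are given as a unit quaternion [w, x, y, z].
In Python, from plant import manip gives the robot as it stands. The module is installed in compiled form; this text tells all that it offers.
- The arm moves only by the shell command python3 -m creep 'ROWS'. ROWS is JSON, a list of rows, each a list of 7 numbers: the shift along the tool's x, y, z in m, then the turn, a rotation vector about the tool's x, y, z in degrees, then the closure, from -1 (fully open) to 1 (shut). In form: [[x, y, z, wx, wy, wz, gripper], ...]. A call has 1 to 20 rows; each row shifts and turns the commanded pose from where the row before left it, along the tool's axes as they then stand; what a row does not reach is not made up. A row lasts 1/10 s, in which the tool goes at most 50 mm and 8.59 degrees, less where a joint would pass 70% of its speed; a pose out of reach is approached as far as the arm can. A call with a gripper value outside its range is refused whole. The fingers move at their own pace and stop on an object; the grip force is fixed at half the most. Time passes only in rows, so rows that do not move let the fingers close. It gives the time, the measured TCP pose, the force and the opening at its end, in the units of the state.
- manip.sense(): the state, without advancing time (a new reading comes with each control period).
- manip.snapshot(name): name is "scene" or "top" or "wrist"; returns a dict with "color" (400x640x3 uint8, red, green, blue), "fx", "fy", "cx", "cy" (pixels), "xyz" and "rotation" of the camera in the world. Camera axes: x right, y down, z forward; pixel columns grow to the right and rows downward; lengths in mm; the calibration is good to about 2 mm. The wrist camera is an equidistant fisheye: a pixel r from the principal point sees the ray r / f radians off the axis. A picture is of the moment at which its call begins. There is no depth.
- manip.hand_in(): hands the job in, once; it reports no verdict.
The state is a dict: "clock": time; "q": joint angles; "qvel": joint speeds; "effort": joint torques, N m; "ee_pos": TCP position; "tool_rot": TCP orientation; "contact_force": force on the tool from outside, world axes, zero at the start; "ft_torque": the same for the moment, N m; "opening": finger opening in mm.
Only numpy, scipy, OpenCV 4.12 (cv2) and the standard library are available. Lean on these libraries where they do the work, as an engineer would, in place of code of your own. Each camera call takes 0.05 s, during which the arm holds its last target.

## Task

Pack the joint kit for the pump line into the nests of the steel tray: the conical reducer upright in the large round pocket, the 40 mm blank flange face up in the small round pocket, the 40 mm centring ring flat over the post, and the clamp flat in the oblong pocket, each fully down in its place. The small 30 mm blank flange and the big 55 mm centring ring are other line sizes: leave them where they lie on the bench.

Things in the scene. Friction and masses are not known exactly. Their poses are not given: they have to be found in the camera images.
- reducer_center (a point): conical pipe reducer of stainless steel, standing on its large flange: 40 mm high, bottom flange 55 mm across and 4 mm thick, narrowing to a tube 28 mm across below a top flange 40 mm across and 4 mm thick, with open bore. About 0.16 kg. The point lies on its axis, 20 mm above its underside; z up. Can be gripped by the top flange's rim.
- blank_center (a point): blank flange of the 40 mm size: plain stainless steel disc, 12 mm high in all; the rim, 40 mm across, is the top 4.5 mm, and below it is a foot 30 mm across, 6 mm high, on which it rests; smooth sealing face up. About 0.085 kg. The point is its centre, 6 mm above its underside; z up. It has no hole.
- ring_center (a point): centring ring of the 40 mm size, lying flat: black rubber O-ring, 40 mm across outside and 5 mm thick, round an aluminium ring 8 mm high with an open bore 26 mm across. About 0.022 kg. The point is the middle of the bore, 4 mm above its underside; z up. The O-ring is firm enough to be gripped across its outside.
- clamp_center (a point): hinged flange clamp lying flat, closed: aluminium ring 50 mm across outside, 16 mm high, with a hinge barrel (reaching 33 mm from the centre) and opposite it two lugs with a cross bolt and brass wing nut (reaching 35 mm; the bolt lies along y, from -13 to +24 mm). About 0.095 kg. The point is the ring's centre, 8 mm above its underside; x points to the lugs, z up; across y it is 50 mm wide.
- nest_reducer: black plastic block 100 x 100 x 10 mm, one of four set two by two, in any order, in a shallow fixed steel tray, rim level with them. This one has the large round pocket, 71 mm across, with a grey floor 5 mm below the block's top. Origin: centre of its underside, 3 mm above the bench; z up. The pocket is central, its floor at z = 5 mm, the block's top at z = 10 mm.
- nest_blank: black plastic block 100 x 100 x 10 mm, one of four set two by two, in any order, in a shallow fixed steel tray, rim level with them. This one has the small round pocket, 46 mm across, with a grey floor 5 mm below the block's top; the disc's foot goes in and its rim stays above. Origin: centre of its underside, 3 mm above the bench; z up. The pocket is central, its floor at z = 5 mm.
- nest_clamp: black plastic block 100 x 100 x 10 mm, one of four set two by two, in any order, in a shallow fixed steel tray, rim level with them. This one has the oblong pocket, 86 mm along x and 66 mm along y, with a grey floor 5 mm below the block's top. Origin: centre of its underside, 3 mm above the bench; z up. The pocket is central, its floor at z = 5 mm. Hinge and lugs go along x, either way.
- nest_ring: black plastic block 100 x 100 x 10 mm, one of four set two by two, in any order, in a shallow fixed steel tray, rim level with them. This one has no pocket: a flat top with a grey round patch and in its middle an upright black post 10 mm across and 16 mm high. Origin: centre of its underside, 3 mm above the bench; z up. The flat top is at z = 10 mm, the post's top at z = 26 mm.
- blank_small_center (a point): look-alike that does not belong: blank flange of the 30 mm size, of the same steel and 12 mm high, but only 30 mm across the rim and 21 mm across the foot. The point is its centre, 6 mm above its underside.
- ring_large_center (a point): look-alike that does not belong: centring ring of the 55 mm size, 55 mm across the black O-ring with a bore 41 mm across, 8 mm high. The point is the middle of the bore, 4 mm above its underside.
Mind the look-alikes: they are no part of the job. Leave any blue or green look-alike of the part that bears clamp_center alone.

How it is judged (in metres and radians):
At the end, for the whole second after the job is handed in: The four kit parts each in their own nest: centre within 12 mm of the nest's (clamp 14 mm), within 2 mm of fully down, level within 0.12 rad, clamp along its pocket within 0.35 rad, at rest. The 30 mm blank flange and the 55 mm ring within 3 cm of where they started (horizontal distance between reducer_center and nest_reducer below 0.012 m and z of reducer_center in the frame of nest_reducer below 0.027 m and angle between each of reducer_center, blank_center, clamp_center, ring_center's own z axis and vertical below 0.12 rad and horizontal distance between blank_center and nest_blank below 0.012 m and z of blank_center in the frame of nest_blank below 0.013 m and horizontal distance between clamp_center and nest_clamp below 0.014 m and z of clamp_center in the frame of nest_clamp below 0.015 m and horizontal distance between ring_center and nest_ring below 0.012 m and z of ring_center in the frame of nest_ring below 0.016 m and angle between the x axis of clamp_center and the x axis of nest_clamp, either way round below 0.35 rad and distance of each of blank_small_center, ring_large_center from where it was at the start of the episode below 0.03 m and linear speed of each of reducer, blank, clamp, ring below 0.02 m/s); the robot touches nothing.
It fails at once if the 30 mm blank flange is moved more than 3 cm (distance of blank_small_center from where it was at the start of the episode above 0.03 m).
It fails at once if the 55 mm centring ring is moved more than 3 cm (distance of ring_large_center from where it was at the start of the episode above 0.03 m).
It also fails if it takes over 112 s, if anything falls off the work surface, if the arm or the gripper's body presses on something with over 40 N, if the wrist force passes 120 N, or if a joint passes its speed limit or range.

## Working session

There is one attempt and no reset: what is moved stays moved. The work goes in short steps, Python scripts to look and compute and a shell command to move; the robot and the scene stay as the last step left them, time stands still between calls to the robot, and variables do not carry over. Pictures are saved under pics/ and viewed, and the job is handed in when it is done.

```bash
mkdir -p pics
python3 - <<'E'
from plant import manip
import cv2
s=manip.sense();print(s)
for n in("scene","top","wrist"):
    r=manip.snapshot(n);cv2.imwrite(f"pics/a_{n}.png",r["color"][:,:,::-1])
    print(n,{k:v for k,v in r.items() if k!="color"})
E
```

```text
{'clock': 0.0, 'q': array([ 9.93897529e-01,  2.21241640e-01,  1.52762391e+00, -8.79969910e-06,
        1.39470398e+00, -1.26111593e-01]), 'qvel': array([ 0.00066092, -0.00072691,  0.00036423,  0.00067339, -0.00042211,
       -0.00019879]), 'effort': array([ 5.20155536e-04, -4.94635963e+01, -3.87364411e+01,  6.98697218e-02,
        5.76986570e-02, -1.49134139e-04]), 'ee_pos': array([271.96226723, 562.02621931, 221.42087933]), 'tool_rot': array([ 4.19475752e-04,  8.47251863e-01,  5.31190459e-01, -8.95025806e-04]), 'contact_force': array([-0.37729464, -0.22885364, -0.10022384]), 'ft_torque': array([-0.00292241,  0.0154484 ,  0.01156364]), 'opening': 87.0454549783169}
scene {'fx': 458.7377447372676, 'fy': 458.7377447372676, 'cx': 322.40483794656956, 'cy': 195.9514542909382, 'xyz': array([ 856.55642713, -499.1606359 ,  885.5711784 ]), 'rotation': array([-0.28476156,  0.92606325,  0.23705324, -0.07157847])}
top {'fx': 506.38024025031024, 'fy': 506.38024025031024, 'cx': 323.28195940712834, 'cy': 203.24075923564, 'xyz': array([ 418.80282911,  -14.70400464, 1186.65144744]), 'rotation': array([-0.04994689,  0.71503802, -0.69601371,  0.04231857])}
wrist {'fx': 309.70691628693146, 'fy': 309.70691628693146, 'cx': 319.8891177140984, 'cy': 194.67121198911684, 'xyz': array([203.46538796, 595.58232177, 384.36098151]), 'rotation': array([0.1210859 , 0.83869876, 0.52575109, 0.07421857])}
```

View pics/a_top.png

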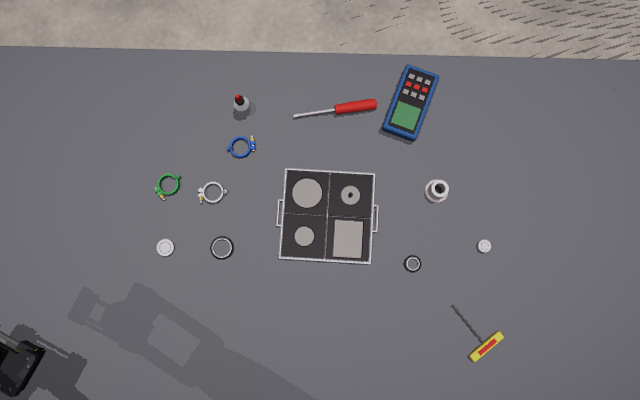

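View pics/a_scene.png

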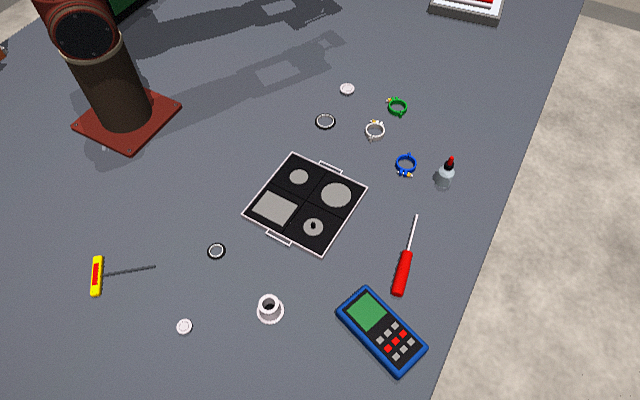

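View pics/a_wrist.png

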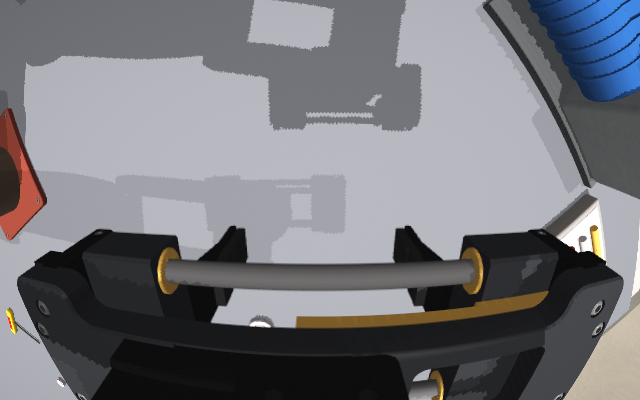

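```bash
cat > h.py <<'E'
import numpy as np,cv2
from scipy.spatial.transform import Rotation as R
def rot(q): return R.from_quat([q[1],q[2],q[3],q[0]])
def ray(s,u,v):
    return rot(s["rotation"]).apply([(u-s["cx"])/s["fx"],(v-s["cy"])/s["fy"],1])
def plane(s,u,v,z):
    d=ray(s,u,v); o=np.array(s["xyz"]); return o+d*(z-o[2])/d[2]
def proj(s,p):
    c=rot(s["rotation"]).inv().apply(np.array(p)-s["xyz"]); return c[0]/c[2]*s["fx"]+s["cx"],c[1]/c[2]*s["fy"]+s["cy"]
E
python3 - <<'E'
from h import *
from plant import manip
import pickle
S={n:manip.snapshot(n) for n in("top","scene")}
pickle.dump(S,open("s0.pkl","wb"))
t=S["top"]
for n,u,v,z in [("redu",437,190,20),("blankL",165,247,12),("blankR",484,246,12),("ringL",222,247,4),("ringR",413,264,4),("clamp",212,192,16),("tray",327,216,13)]:
    p=plane(t,u,v,z);print(n,p.round(1),[round(x) for x in proj(S["scene"],p)])
def crop(s,u,v,r=30,k=6):
    i=s["color"][v-r:v+r,u-r:u+r,::-1];return cv2.resize(i,None,fx=k,fy=k,interpolation=cv2.INTER_CUBIC)
c=[crop(t,437,190,20,9),crop(t,165,247,20,9),crop(t,484,246,20,9),crop(t,222,247,20,9),crop(t,413,264,20,9),crop(t,212,192,20,9)]
c=[x[:260,:260] if 0 else cv2.resize(x,(260,260)) for x in c]
cv2.imwrite("pics/b_crops.png",np.vstack([np.hstack(c[:3]),np.hstack(c[3:])]))
cv2.imwrite("pics/b_tray.png",crop(t,327,216,58,5))
E
```

```text
redu [ 609.9 -263.7   20. ] [269, 307]
blankL [460.8 364.4  12. ] [346, 89]
blankR [ 483.2 -373.4   12. ] [183, 326]
ringL [464.8 233.7   4. ] [325, 122]
ringR [ 437.6 -211.4    4. ] [214, 252]
clamp [592.  261.5  16. ] [374, 129]
tray [543.   -9.4  13. ] [304, 200]
```

View pics/b_crops.png

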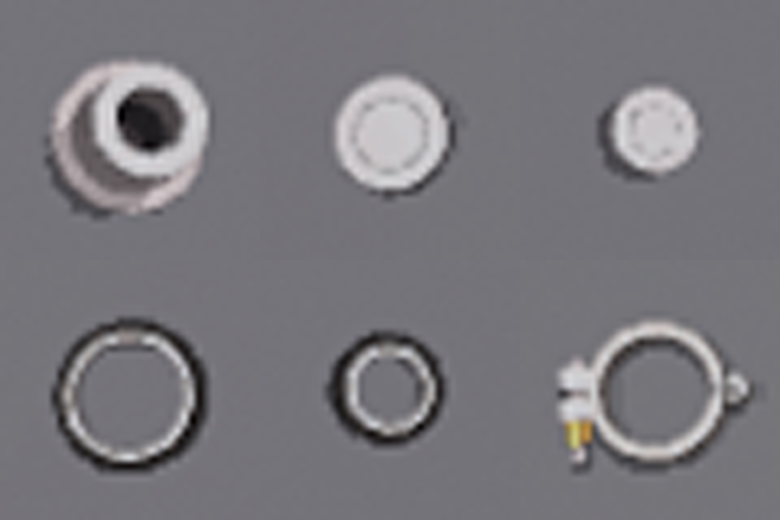

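View pics/b_tray.png

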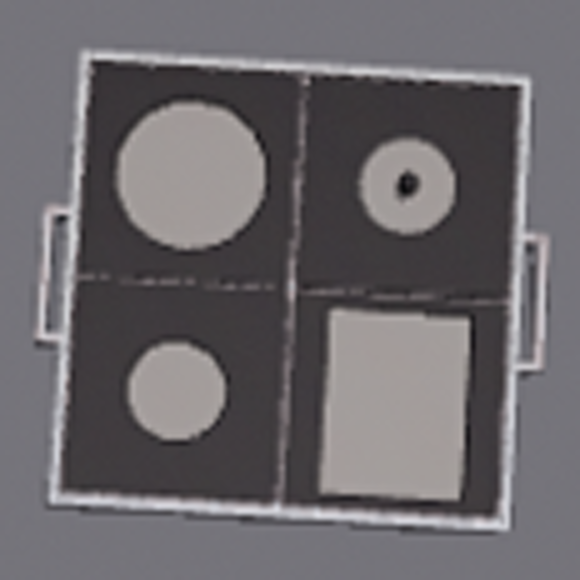

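```bash
cat > m.py <<'E'
from h import *
def comp(s,u,v,r,f):
    i=s["color"][v-r:v+r,u-r:u+r].astype(int); m=f(i).astype(np.uint8)
    k=np.ones((2,2),np.uint8)
    n,l,st,ce=cv2.connectedComponentsWithStats(m,connectivity=8)
    b=1+np.argmax(st[1:,4]); return (l==b),u-r,v-r
def circ(m,x0,y0):
    c=max(cv2.findContours(m.astype(np.uint8),0,1)[0],key=cv2.contourArea)
    h=cv2.convexHull(c); e=cv2.fitEllipse(c); return e[0][0]+x0,e[0][1]+y0,e[1][0]+1,e[1][1]+1
E
python3 - <<'E'
from m import *
import pickle
S=pickle.load(open("s0.pkl","rb"))
bright=lambda i:i.min(2)>150
floor=lambda i:i.min(2)>115
dark=lambda i:i.max(2)<85
def do(name,top,sc,r,f,z):
    for n,(u,v) in(("top",top),("scene",sc)):
        s=S[n]
        e=circ(*comp(s,u,v,r,f)); p=plane(s,e[0],e[1],z)
        d=np.linalg.norm(p-s["xyz"])/s["fx"]
        print(name,n,np.round(e,1),p.round(1),"dia",round(e[2]*d,1),round(e[3]*d,1))
do("blankL",(165,247),(347,89),14,bright,12)
do("blankR",(484,246),(184,326),12,bright,12)
do("ringL",(222,247),(325,121),16,dark,4)
do("ringR",(413,264),(216,251),13,dark,4)
do("nest_red",(307,193),(336,194),17,floor,8)
do("nest_blank",(305,236),(299,176),15,floor,8)
do("nest_ring",(350,195),(313,227),14,floor,13)
for n,(u,v) in(("top",(348,239)),("scene",(274,208))):
    s=S[n];m,x,y=comp(s,u,v,21 if n=="top" else 26,floor)
    c=max(cv2.findContours(m.astype(np.uint8),0,1)[0],key=cv2.contourArea)
    b=cv2.boxPoints(cv2.minAreaRect(c)) if n=="top" else cv2.approxPolyDP(c,4,True)[:,0]
    P=np.array([plane(s,a+x,d+y,8) for a,d in b]);print(n,P.round(1).tolist(),P.mean(0).round(1))
    e=P[np.argmax(np.linalg.norm(P[1:]-P[0],axis=1)*0+0)]
E
```

```text
blankL top [164.7 247.   17.3  17.4] [460.8 365.   12. ] dia 42.1 42.5
blankL scene [346.8  87.8  11.2  15.1] [460.9 367.9  12. ] dia 31.6 42.5
blankR top [484.3 245.5  12.5  13.1] [ 484.4 -374.2   12. ] dia 30.4 31.8
blankR scene [183.6 325.9  14.6  17.3] [ 484.6 -372.8   12. ] dia 30.4 36.1
ringL top [221.6 247.6  23.7  24.5] [463.3 234.5   4. ] dia 56.5 58.5
ringL scene [324.9 120.6  17.   20.7] [463.2 238.3   4. ] dia 44.9 54.8
ringR top [412.1 263.4  17.8  18. ] [ 438.8 -209.2    4. ] dia 42.0 42.6
ringR scene [215.8 250.6  16.2  18.6] [ 439.  -208.1    4. ] dia 35.9 41.3
nest_red top [306.8 192.7  29.2  29.5] [597.4  39.7   8. ] dia 68.7 69.5
nest_red scene [335.8 194.5  24.4  30.1] [598.   42.7   8. ] dia 56.5 69.8
nest_blank top [303.9 235.9  19.2  19.3] [495.5  43.2   8. ] dia 44.8 45.1
nest_blank scene [298.5 176.1  14.5  18.5] [495.6  46.8   8. ] dia 34.7 44.2
nest_ring top [350.1 194.8  18.7  19.2] [594.4 -62.   13. ] dia 43.9 45.1
nest_ring scene [312.8 226.5  17.6  19.8] [594.8 -60.2  13. ] dia 38.7 43.7
top [[450.9, -24.5, 8.0], [535.6, -28.0, 8.0], [532.9, -93.6, 8.0], [448.3, -89.5, 8.0]] [491.9 -58.9   8. ]
scene [[451.5, -23.3, 8.0], [451.6, -86.3, 8.0], [531.7, -87.2, 8.0], [532.0, -26.7, 8.0]] [491.7 -55.9   8. ]
```

Run:
```python
from m import *
import pickle
S=pickle.load(open("s0.pkl","rb"))
# reducer top flange z=40 bright ; bore dark
for n,(u,v) in(("top",(438,188)),("scene",(270,302))):
    s=S[n]; i=s["color"][v-16:v+16,u-16:u+16].astype(int)
    for nm,f in(("bore",lambda i:i.max(2)<100),):
        m,x,y=comp(s,u,v,7,f) ; e=circ(m,x,y);print(n,nm,np.round(e,1),plane(s,e[0],e[1],38).round(1))
    m,x,y=comp(s,u,v,16,lambda i:i.min(2)>190); e=circ(m,x,y); print(n,"fl",np.round(e,1),plane(s,e[0],e[1],40).round(1))
    m,x,y=comp(s,u,v,18,lambda i:i.min(2)>140); e=circ(m,x,y); print(n,"all",np.round(e,1))
# clamp
s0=[]
for n,(u,v) in(("top",(212,192)),("scene",(374,129))):
    s=S[n]; r=20
    i=s["color"][v-r:v+r,u-r:u+r].astype(int)
    m=((i.max(2)-i.min(2)<45)&(i.min(2)>150)).astype(np.uint8)
    cs,h=cv2.findContours(m,cv2.RETR_CCOMP,cv2.CHAIN_APPROX_NONE)
    for c,hh in zip(cs,h[0]):
        if len(c)>12:
            e=cv2.fitEllipse(c); x,y,w,hh2=cv2.boundingRect(c)
            print(n,"hole" if hh[3]>=0 else "outer",np.round([e[0][0]+u-r,e[0][1]+v-r,*e[1]],1),plane(s,e[0][0]+u-r,e[0][1]+v-r,16).round(1),(x+u-r,y+v-r,w,hh2))
    br=((i[:,:,0]-i[:,:,2])>60); yy,xx=np.nonzero(br); print("brass",xx.mean()+u-r,yy.mean()+v-r,plane(s,xx.mean()+u-r,yy.mean()+v-r,8).round(1))
def crop(s,u,v,r,k): return cv2.resize(s["color"][v-r:v+r,u-r:u+r,::-1],None,fx=k,fy=k,interpolation=cv2.INTER_NEAREST)
cv2.imwrite("pics/c.png",np.hstack([crop(S["top"],212,192,20,10),crop(S["scene"],270,307,20,10)]))
```

```text
top bore [439.4 187.9   9.4  10.2] [ 612.  -265.4   38. ]
top fl [439.6 187.9  16.2  17.8] [ 611.5 -265.3   40. ]
top all [436.8 190.   23.2  24. ]
scene bore [267.8 304.9   7.9  12.5] [ 611.9 -266.4   38. ]
scene fl [269.4 307.1  25.5  27.5] [ 617.5 -269.1   40. ]
scene all [269.6 307.5  27.3  28.8]
top outer [211.2 191.6  19.1  23.5] [593.  263.4  16. ] (198, 182, 25, 20)
top hole [212.2 191.6  17.8  18.7] [593. 261.  16.] (203, 183, 20, 19)
brass 200.46153846153845 198.15384615384616 [577.9 289.8   8. ]
scene outer [374.9 128.8  16.8  18.7] [593.5 264.7  16. ] (366, 120, 19, 19)
scene hole [374.7 129.2  11.9  17. ] [593.6 263.3  16. ] (366, 123, 18, 13)
brass 373.45454545454544 120.63636363636363 [575.6 295.8   8. ]
```

View pics/c.png

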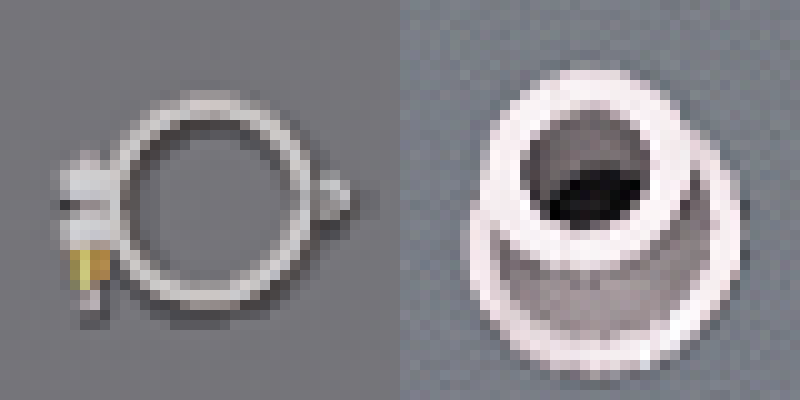

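Candidates: blanks at top-view (165,247), about 42 mm, and (484,246), about 31 mm. The left one is the 40 mm part. Rings at (222,247), about 57 mm, and (412,263), about 42 mm. The right one is the kit ring. Clamps are green (168,184), blue (241,147) and plain aluminium (212,192), and the aluminium one is the kit clamp. The enlarged crops confirm all three. First I'll fetch the 40 mm blank.

```bash
python3 -m creep '[[0,0,0,0,0,-6.45,-1],[0,0,0,0,0,-6.45,-1],[0,0,0,0,0,-6.45,-1],[0,0,0,0,0,-6.45,-1],[-0.0245,0.0236,0.02,0,0,0,-1],[-0.0245,0.0236,0.02,0,0,0,-1],[-0.0245,0.0236,0.02,0,0,0,-1],[-0.0245,0.0236,0.02,0,0,0,-1],[-0.0245,0.0236,0.02,0,0,0,-1],[-0.0245,0.0236,0.02,0,0,0,-1],[-0.0245,0.0236,0.02,0,0,0,-1],[-0.0245,0.0236,0.02,0,0,0,-1],[0,0,0,0,0,0,-1],[0,0,0,0,0,0,-1]]'
cat >> h.py <<'E'
def go(x,y,z,deg=None):
    from plant import manip
    s=manip.sense(); M=rot(s["tool_rot"]); d=M.inv().apply(np.array([x,y,z])-s["ee_pos"])
    X=M.apply([1,0,0]);Z=M.apply([0,0,1]); phi=np.degrees(np.arctan2(X[1],X[0]))
    print("t",round(s["clock"],2),"pos",s["ee_pos"].round(1),"toolZ",Z.round(4),"phi",round(phi,2),"open",round(s["opening"],1),"F",s["contact_force"].round(1))
    print("need tool xyz mm",d.round(1), "" if deg is None else ("wz %.2f"%(phi-deg)),"q6",s["q"][5].round(2))
E
python3 -c "
from h import *; go(461,366.4,7,90)"
```

```text
clock: 1.65
ee_pos: [460.9, 365.7, 61.9]
tool_rot: [-0.0, 0.708, 0.706, -0.001]
contact_force: [0.3, -0.1, 0.8]
opening: 87.3
t 1.65 pos [460.9 365.7  61.9] toolZ [-1.6e-03 -6.0e-04 -1.0e+00] phi 89.85 open 87.3 F [ 0.3 -0.1  0.8]
need tool xyz mm [ 0.7  0.2 54.9] wz -0.15 q6 -1.03
```

```bash
python3 -m creep '[[0.0007,0,0.02,0,0,0,-1],[0,0,0.02,0,0,0,-1],[0,0,0.01,0,0,0,-1],[0,0,0.0045,0,0,0,-1],[0,0,0,0,0,0,-1],[0,0,0,0,0,0,-1]]'
python3 - <<'E'
from h import *
go(461,366.4,7,90)
from plant import manip
for n,(u,v,r) in (("scene",(347,88,50)),("wrist",(320,200,195)),("top",(165,247,50))):
    s=manip.snapshot(n);i=s["color"][max(0,v-r):v+r,u-r:u+r,::-1];cv2.imwrite(f"pics/d_{n}.png",cv2.resize(i,(400,400),interpolation=2))
a=[cv2.imread(f"pics/d_{n}.png") for n in("scene","wrist")];cv2.imwrite("pics/d.png",np.hstack(a))
E
```

```text
clock: 2.25
ee_pos: [461.4, 367.9, 9.0]
tool_rot: [0.0, 0.707, 0.707, 0.001]
contact_force: [0.0, -0.5, 0.5]
opening: 86.9
t 2.25 pos [461.4 367.9   9. ] toolZ [ 1.3e-03  8.0e-04 -1.0e+00] phi 90.0 open 86.9 F [ 0.  -0.5  0.5]
need tool xyz mm [-1.5 -0.4  2. ] wz 0.00 q6 -1.03
```

View pics/d.png

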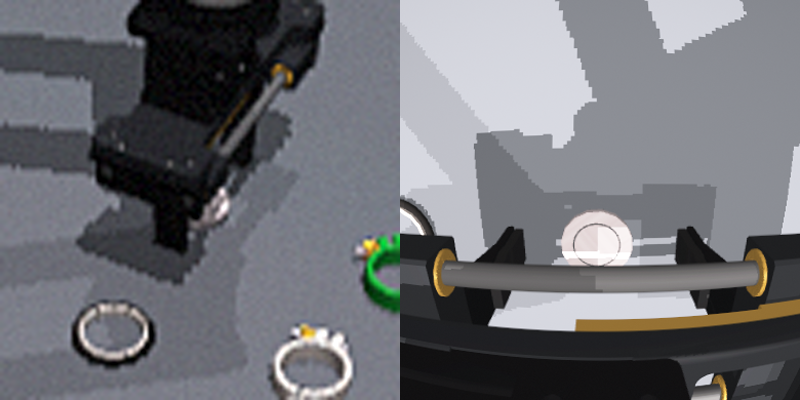

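```bash
python3 -m creep '[[0,0,0.001,0,0,0,-1],[0,0,0,0,0,0,1],[0,0,0,0,0,0,1],[0,0,0,0,0,0,1],[0,0,0,0,0,0,1],[0,0,0,0,0,0,1],[0,0,0,0,0,0,1],[0,0,0,0,0,0,1],[0,0,0,0,0,0,1],[0,0,0,0,0,0,1]]'
```

```text
clock: 3.4
ee_pos: [461.0, 367.1, 7.0]
tool_rot: [-0.0, 0.707, 0.707, -0.0]
contact_force: [0.7, -0.4, -0.3]
opening: 38.2
```

```bash
python3 -m creep '[[0,0,-0.01,0,0,0,1],[0,0,-0.03,0,0,0,1],[0,0,-0.03,0,0,0,1],[0,0,0,0,0,0,1],[0,0,0,0,0,0,1]]'
python3 - <<'E'
from h import *
go(495.5,45,77,90)
from plant import manip
s=manip.snapshot("wrist");cv2.imwrite("pics/e.png",s["color"][:,:,::-1])
E
```

```text
clock: 3.9
ee_pos: [461.7, 367.6, 78.3]
tool_rot: [0.0, 0.707, 0.707, 0.001]
contact_force: [-0.8, -0.1, -1.9]
opening: 38.2
t 3.9 pos [461.7 367.6  78.3] toolZ [ 0.0021  0.0012 -1.    ] phi 89.97 open 38.2 F [-0.8 -0.1 -1.9]
need tool xyz mm [-322.5   34.     1. ] wz -0.03 q6 -1.03
```

View pics/e.png

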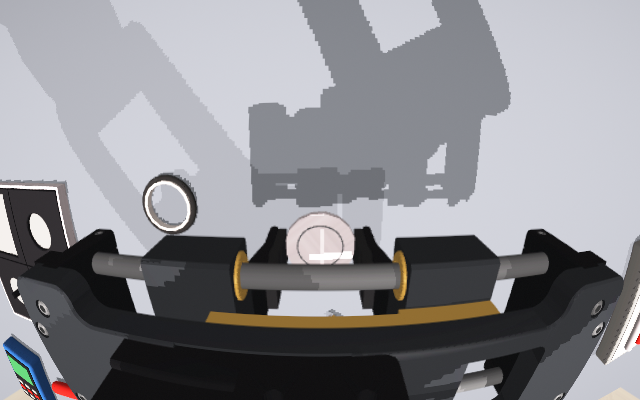

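```bash
python3 -m creep '[[-0.0403,0.0043,0,0,0,0,1],[-0.0403,0.0043,0,0,0,0,1],[-0.0403,0.0043,0,0,0,0,1],[-0.0403,0.0043,0,0,0,0,1],[-0.0403,0.0043,0,0,0,0,1],[-0.0403,0.0043,0,0,0,0,1],[-0.0403,0.0043,0,0,0,0,1],[-0.0403,0.0043,0,0,0,0,1],[0,0,0.02,0,0,0,1],[0,0,0.02,0,0,0,1],[0,0,0,0,0,0,1],[0,0,0,0,0,0,1]]'
python3 - <<'E'
from h import *
go(495.5,45,15,90)
from plant import manip
a=[]
for n,(u,v,r) in (("scene",(299,176,50)),("wrist",(320,200,195)),("top",(304,236,50))):
    s=manip.snapshot(n);i=s["color"][max(0,v-r):v+r,u-r:u+r,::-1];a.append(cv2.resize(i,(266,266),interpolation=2))
cv2.imwrite("pics/f.png",np.hstack(a))
E
```

```text
clock: 5.15
ee_pos: [493.8, 44.9, 35.9]
tool_rot: [-0.001, 0.707, 0.707, -0.001]
contact_force: [0.4, -0.1, -0.2]
opening: 38.3
t 5.15 pos [493.8  44.9  35.9] toolZ [-3.4e-03  2.0e-04 -1.0e+00] phi 89.97 open 38.3 F [ 0.4 -0.1 -0.2]
need tool xyz mm [ 0.1  1.7 20.9] wz -0.03 q6 -1.64
```

View pics/f.png

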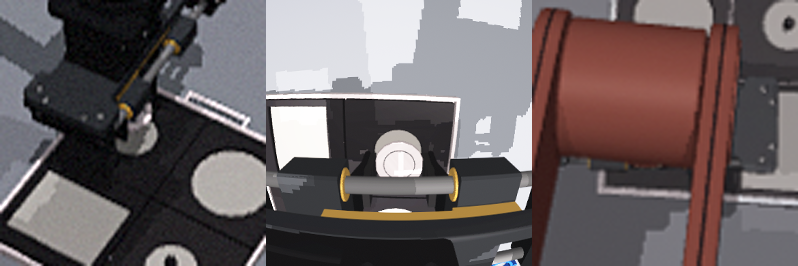

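```bash
python3 -m creep '[[0,0,0.01,0,0,0,1],[0,0,0.008,0,0,0,1],[0,0,0.003,0,0,0,1],[0,0,0.001,0,0,0,1],[0,0,0,0,0,0,1]]'
python3 -c "
from h import *; go(495.5,45,15,90)"
```

```text
clock: 5.8
ee_pos: [494.7, 44.9, 15.0]
tool_rot: [-0.001, 0.707, 0.707, -0.0]
contact_force: [-2.2, 0.5, 2.5]
opening: 38.0
t 5.8 pos [494.7  44.9  15. ] toolZ [-1.4e-03  1.0e-04 -1.0e+00] phi 89.98 open 38.0 F [-2.2  0.5  2.5]
need tool xyz mm [ 0.1  0.8 -0. ] wz -0.02 q6 -1.64
```

```bash
python3 -m creep '[[0,0,0,0,0,0,0],[0,0,0,0,0,0,-0.5],[0,0,0,0,0,0,-1],[0,0,0,0,0,0,-1],[0,0,0,0,0,0,-1],[0,0,-0.02,0,0,0,-1],[0,0,-0.04,0,0,0,-1],[0,0,-0.03,0,0,0,-1],[0,0,0,0,0,0,-1]]'
python3 - <<'E'
from h import *
go(593.3,262.3,60,90)
from plant import manip
a=[]
for n,(u,v,r) in (("scene",(299,176,50)),("wrist",(320,200,195))):
    s=manip.snapshot(n);i=s["color"][max(0,v-r):v+r,u-r:u+r,::-1];a.append(cv2.resize(i,(400,400),interpolation=2))
cv2.imwrite("pics/g.png",np.hstack(a))
import pickle
t=pickle.load(open("s0.pkl","rb"))["top"]
d=plane(t,199.7,192.4,8)-plane(t,225.2,191.7,8);print(d,np.degrees(np.arctan2(d[1],d[0])))
E
```

```text
clock: 6.7
ee_pos: [499.0, 44.5, 110.0]
tool_rot: [0.003, 0.707, 0.707, 0.003]
contact_force: [0.7, 0.3, -0.5]
opening: 86.6
t 6.7 pos [499.   44.5 110. ] toolZ [ 9.1e-03 -6.0e-04 -1.0e+00] phi 89.98 open 86.6 F [ 0.7  0.3 -0.5]
need tool xyz mm [217.8  93.8  50.7] wz -0.02 q6 -1.64
[-3.24584174 60.16974586  0.        ] 93.08781345145803
```

View pics/g.png

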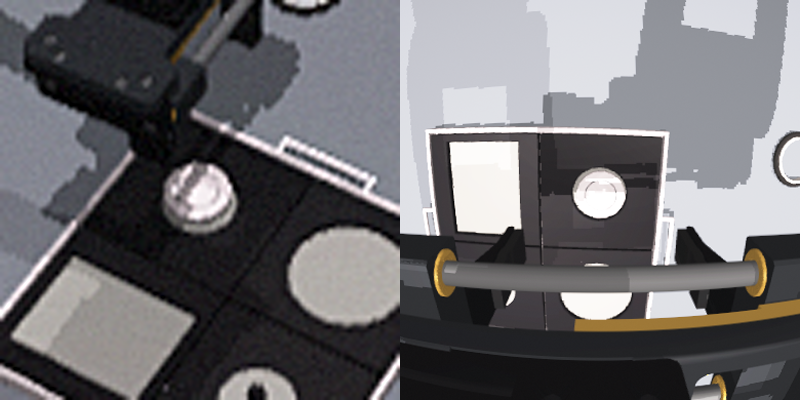

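```bash
python3 -m creep '[[0.0363,0.0163,0,0,0,0,-1],[0.0363,0.0163,0,0,0,0,-1],[0.0363,0.0163,0,0,0,0,-1],[0.0363,0.0163,0,0,0,0,-1],[0.0363,0.0163,0,0,0,0,-1],[0.0363,0.0163,0,0,0,0,-1],[0,0,0,0,0,7.9,-1],[0,0,0,0,0,7.9,-1],[0,0,0,0,0,7.9,-1],[0,0,0,0,0,7.9,-1],[0,0,0,0,0,7.9,-1],[0,0,0,0,0,7.9,-1],[0,0,0,0,0,7.9,-1],[0,0,0,0,0,7.9,-1],[0,0,0,0,0,7.9,-1],[0,0,0,0,0,7.9,-1],[0,0,0,0,0,7.9,-1],[0,0,0.03,0,0,0,-1],[0,0,0,0,0,0,-1],[0,0,0,0,0,0,-1]]'
python3 - <<'E'
from h import *
go(593.3,262.3,6.5,3.1)
from plant import manip
s=manip.snapshot("wrist");cv2.imwrite("pics/i.png",s["color"][:,:,::-1])
E
```

```text
clock: 8.8
ee_pos: [591.2, 261.9, 72.6]
tool_rot: [0.001, 1.0, 0.027, -0.002]
contact_force: [1.5, 0.2, 1.0]
opening: 87.3
t 8.8 pos [591.2 261.9  72.6] toolZ [-0.0049 -0.0015 -1.    ] phi 3.09 open 87.3 F [1.5 0.2 1. ]
need tool xyz mm [ 2.4 -0.4 66.1] wz -0.01 q6 0.24
```

View pics/i.png

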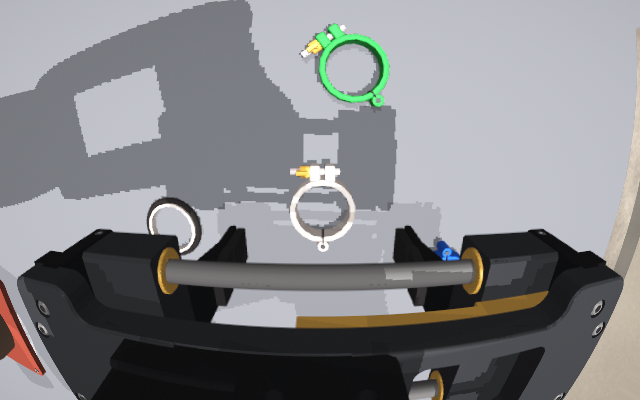

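```bash
python3 -m creep '[[0,0,0.03,0,0,0,-1],[0,0,0.02,0,0,0,-1],[0,0,0.01,0,0,0,-1],[0,0,0.0085,0,0,0,-1],[0,0,0,0,0,0,-1],[0,0,0,0,0,0,-1]]'
python3 -c "
from h import *; go(593.3,262.3,7,3.1)"
```

```text
clock: 9.45
ee_pos: [593.9, 262.7, 7.5]
tool_rot: [-0.0, 1.0, 0.027, 0.001]
contact_force: [0.4, -0.4, 0.2]
opening: 86.9
t 9.45 pos [593.9 262.7   7.5] toolZ [ 1.3e-03  4.0e-04 -1.0e+00] phi 3.07 open 86.9 F [ 0.4 -0.4  0.2]
need tool xyz mm [-0.6  0.4  0.5] wz -0.03 q6 0.24
```

```bash
python3 -m creep '[[0,0,0,0,0,0,1],[0,0,0,0,0,0,1],[0,0,0,0,0,0,1],[0,0,0,0,0,0,1],[0,0,0,0,0,0,1],[0,0,0,0,0,0,1],[0,0,0,0,0,0,1],[0,0,0,0,0,0,1],[0,0,-0.01,0,0,0,1],[0,0,-0.03,0,0,0,1],[0,0,-0.03,0,0,0,1],[0,0,0,0,0,0,1],[0,0,0,0,0,0,1]]'
python3 - <<'E'
from h import *
go(491.8,-57.4,77,88)
from plant import manip
s=manip.snapshot("wrist");cv2.imwrite("pics/j.png",s["color"][:,:,::-1])
E
```

```text
clock: 10.75
ee_pos: [593.9, 262.8, 77.9]
tool_rot: [-0.0, 1.0, 0.027, 0.001]
contact_force: [0.3, 0.5, -1.4]
opening: 49.3
t 10.75 pos [593.9 262.8  77.9] toolZ [ 2.3e-03  7.0e-04 -1.0e+00] phi 3.08 open 49.3 F [ 0.3  0.5 -1.4]
need tool xyz mm [-119.1  314.2    0.5] wz -84.92 q6 0.24
```

View pics/j.png

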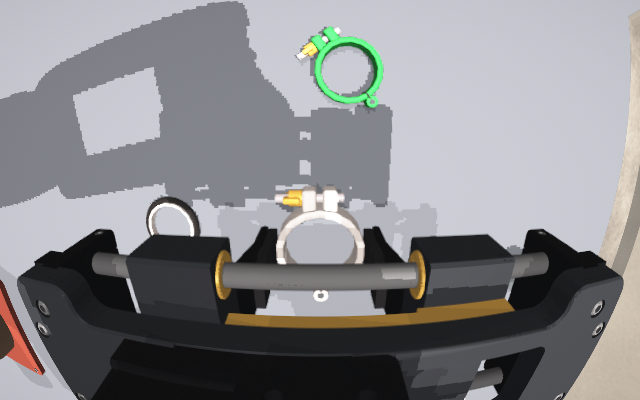

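```bash
python3 -m creep '[[0,0,0,0,0,-7.72,1],[0,0,0,0,0,-7.72,1],[0,0,0,0,0,-7.72,1],[0,0,0,0,0,-7.72,1],[0,0,0,0,0,-7.72,1],[0,0,0,0,0,-7.72,1],[0,0,0,0,0,-7.72,1],[0,0,0,0,0,-7.72,1],[0,0,0,0,0,-7.72,1],[0,0,0,0,0,-7.72,1],[0,0,0,0,0,-7.72,1],[-0.0404,-0.0113,0,0,0,0,1],[-0.0404,-0.0113,0,0,0,0,1],[-0.0404,-0.0113,0,0,0,0,1],[-0.0404,-0.0113,0,0,0,0,1],[-0.0404,-0.0113,0,0,0,0,1],[-0.0404,-0.0113,0,0,0,0,1],[-0.0404,-0.0113,0,0,0,0,1],[-0.0404,-0.0113,0,0,0,0,1]]'
python3 -m creep '[[0,0,0.03,0,0,0,1],[0,0,0,0,0,0,1],[0,0,0,0,0,0,1]]'
python3 - <<'E'
from h import *
go(491.8,-57.4,15,88)
from plant import manip
a=[]
for n,(u,v,r) in (("scene",(274,200,50)),("wrist",(320,200,195))):
    s=manip.snapshot(n);i=s["color"][max(0,v-r):v+r,u-r:u+r,::-1];a.append(cv2.resize(i,(400,400),interpolation=2))
cv2.imwrite("pics/k.png",np.hstack(a))
E
```

```text
clock: 12.7
ee_pos: [489.3, -58.4, 74.9]
tool_rot: [-0.001, 0.719, 0.695, -0.001]
contact_force: [0.1, 0.4, -0.5]
opening: 49.3
clock: 13.0
ee_pos: [489.7, -56.6, 45.1]
tool_rot: [-0.002, 0.719, 0.695, -0.001]
contact_force: [0.1, -0.2, -0.0]
opening: 48.8
t 13.0 pos [489.7 -56.6  45.1] toolZ [-0.0043  0.0014 -1.    ] phi 87.98 open 48.8 F [ 0.1 -0.2 -0. ]
need tool xyz mm [-0.7  2.2 30.1] wz -0.02 q6 -1.81
```

View pics/k.png

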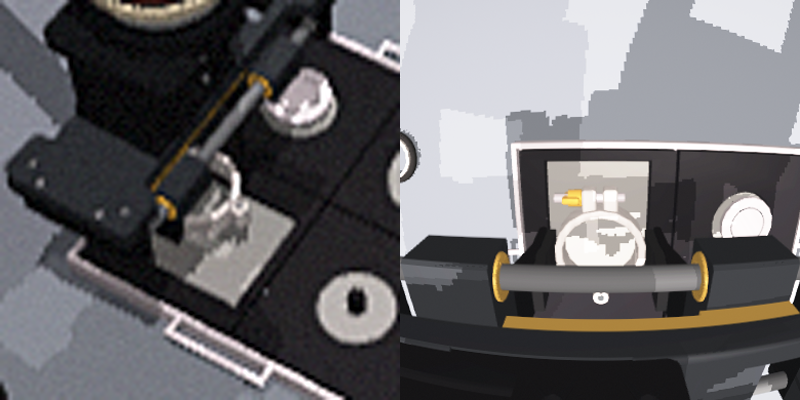

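```bash
python3 -m creep '[[0,0.0005,0.01,0,0,0,1],[0,0,0.01,0,0,0,1],[0,0,0.007,0,0,0,1],[0,0,0.004,0,0,0,1],[0,0,0,0,0,0,1],[0,0,0,0,0,0,1]]'
python3 -c "
from h import *; go(491.8,-57.4,15,88)"
```

```text
clock: 13.7
ee_pos: [492.0, -57.3, 15.3]
tool_rot: [-0.0, 0.719, 0.695, -0.0]
contact_force: [0.1, -0.3, -1.2]
opening: 49.2
t 13.7 pos [492.  -57.3  15.3] toolZ [-2.e-04  0.e+00 -1.e+00] phi 88.0 open 49.2 F [ 0.1 -0.3 -1.2]
need tool xyz mm [-0.1 -0.2  0.3] wz -0.00 q6 -1.81
```

```bash
python3 -m creep '[[0,0,0.0007,0,0,0,1],[0,0,0,0,0,0,1],[0,0,0,0,0,0,0],[0,0,0,0,0,0,-0.5],[0,0,0,0,0,0,-1],[0,0,0,0,0,0,-1],[0,0,0,0,0,0,-1],[0,0,-0.02,0,0,0,-1],[0,0,-0.04,0,0,0,-1],[0,0,-0.03,0,0,0,-1],[0,0,0,0,0,0,-1],[0,0,0,0,0,0,-1]]'
python3 - <<'E'
from h import *
go(611.8,-265.9,80,88)
from plant import manip
a=[]
for n,(u,v,r) in (("scene",(274,200,50)),("wrist",(320,200,195))):
    s=manip.snapshot(n);i=s["color"][max(0,v-r):v+r,u-r:u+r,::-1];a.append(cv2.resize(i,(400,400),interpolation=2))
cv2.imwrite("pics/l.png",np.hstack(a))
E
```

```text
clock: 14.9
ee_pos: [492.6, -57.5, 105.6]
tool_rot: [0.001, 0.719, 0.695, 0.0]
contact_force: [-0.0, 1.0, -0.8]
opening: 86.9
t 14.9 pos [492.6 -57.5 105.6] toolZ [ 1.9e-03 -6.0e-04 -1.0e+00] phi 87.99 open 86.9 F [-0.   1.  -0.8]
need tool xyz mm [-204.1  126.4   25.9] wz -0.01 q6 -1.81
```

View pics/l.png

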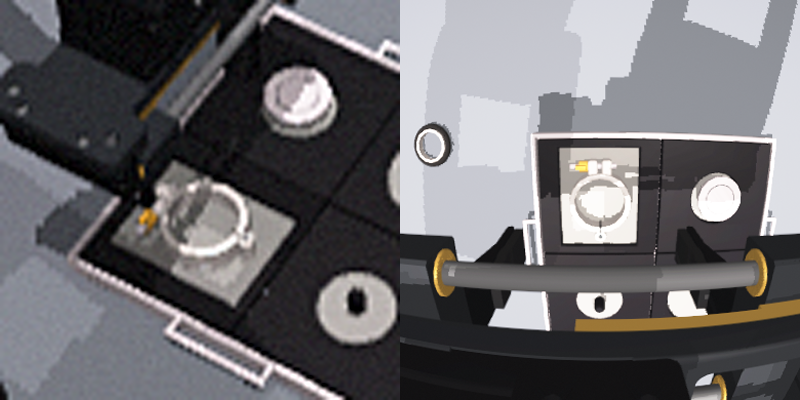

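```bash
python3 -m creep '[[-0.034,0.0211,0,0,0,0,-1],[-0.034,0.0211,0,0,0,0,-1],[-0.034,0.0211,0,0,0,0,-1],[-0.034,0.0211,0,0,0,0,-1],[-0.034,0.0211,0,0,0,0,-1],[-0.034,0.0211,0,0,0,0,-1],[0,0,0.025,0,0,0,-1],[0,0,0,0,0,0,-1],[0,0,0,0,0,0,-1]]'
python3 - <<'E'
from h import *
go(611.8,-265.9,30,88)
from plant import manip
s=manip.snapshot("wrist");cv2.imwrite("pics/m.png",s["color"][:,:,::-1])
E
```

```text
clock: 15.9
ee_pos: [609.4, -264.3, 77.1]
tool_rot: [-0.003, 0.719, 0.695, -0.001]
contact_force: [0.6, 0.3, 0.0]
opening: 87.2
t 15.9 pos [ 609.4 -264.3   77.1] toolZ [-0.0049  0.0031 -1.    ] phi 87.99 open 87.2 F [0.6 0.3 0. ]
need tool xyz mm [-1.7  2.7 47.1] wz -0.01 q6 -2.06
```

View pics/m.png

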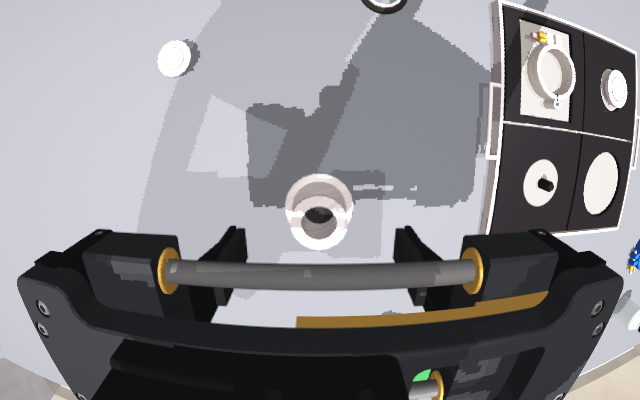

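```bash
python3 -m creep '[[0,0,0.02,0,0,0,-1],[0,0,0.02,0,0,0,-1],[0,0,0.01,0,0,0,-1],[0,0,0,0,0,0,-1],[0,0,0,0,0,0,1],[0,0,0,0,0,0,1],[0,0,0,0,0,0,1],[0,0,0,0,0,0,1],[0,0,0,0,0,0,1],[0,0,0,0,0,0,1],[0,0,0,0,0,0,1],[0,0,0,0,0,0,1],[0,0,0,0,0,0,1]]'
python3 -c "
from h import *; go(611.8,-265.9,30,88)"
```

```text
clock: 17.25
ee_pos: [611.3, -265.6, 29.9]
tool_rot: [-0.0, 0.719, 0.695, 0.0]
contact_force: [-0.5, 0.1, 0.5]
opening: 38.2
t 17.25 pos [ 611.3 -265.6   29.9] toolZ [-1.e-04  1.e-04 -1.e+00] phi 87.99 open 38.2 F [-0.5  0.1  0.5]
need tool xyz mm [-0.2  0.5 -0.1] wz -0.01 q6 -2.06
```

```bash
python3 -m creep '[[0,0,-0.01,0,0,0,1],[0,0,-0.03,0,0,0,1],[0,0,-0.03,0,0,0,1],[0.0383,-0.0031,0,0,0,0,1],[0.0383,-0.0031,0,0,0,0,1],[0.0383,-0.0031,0,0,0,0,1],[0.0383,-0.0031,0,0,0,0,1],[0.0383,-0.0031,0,0,0,0,1],[0.0383,-0.0031,0,0,0,0,1],[0.0383,-0.0031,0,0,0,0,1],[0.0383,-0.0031,0,0,0,0,1],[0,0,0.03,0,0,0,1],[0,0,0,0,0,0,1],[0,0,0,0,0,0,1]]'
python3 - <<'E'
from h import *
go(597.7,41.2,38,88)
from plant import manip
a=[]
for n,(u,v,r) in (("scene",(336,190,50)),("wrist",(320,200,195))):
    s=manip.snapshot(n);i=s["color"][max(0,v-r):v+r,u-r:u+r,::-1];a.append(cv2.resize(i,(400,400),interpolation=2))
cv2.imwrite("pics/n.png",np.hstack(a))
E
```

```text
clock: 18.65
ee_pos: [596.4, 41.2, 69.5]
tool_rot: [-0.001, 0.719, 0.695, -0.001]
contact_force: [0.4, -0.8, -2.1]
opening: 38.3
t 18.65 pos [596.4  41.2  69.5] toolZ [-2.3e-03 -2.0e-04 -1.0e+00] phi 88.0 open 38.3 F [ 0.4 -0.8 -2.1]
need tool xyz mm [ 0.   1.4 31.5] wz -0.00 q6 -1.6
```

View pics/n.png

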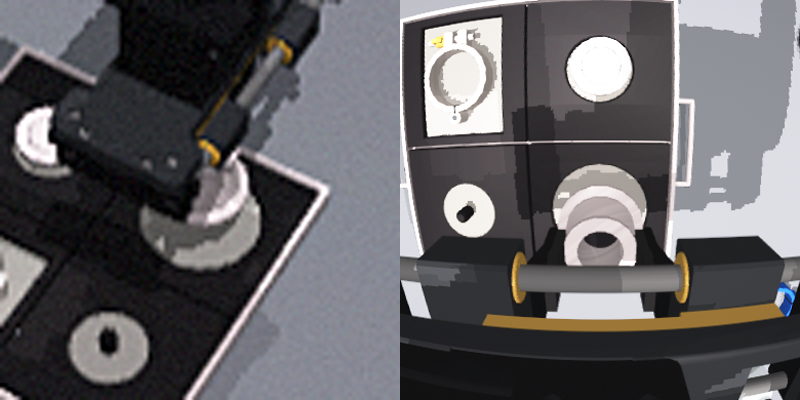

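Pocket and reducer are centred on each other in the wrist view (about x=600 for both).

```bash
python3 -m creep '[[0,0,0.015,0,0,0,1],[0,0,0.01,0,0,0,1],[0,0,0.005,0,0,0,1],[0,0,0.0015,0,0,0,1],[0,0,0,0,0,0,1],[0,0,0,0,0,0,1]]'
python3 -c "
from h import *; go(597.7,41.2,38,88)"
```

```text
clock: 19.35
ee_pos: [597.2, 41.3, 38.0]
tool_rot: [-0.0, 0.719, 0.695, -0.0]
contact_force: [-1.7, -0.7, -2.1]
opening: 38.3
t 19.35 pos [597.2  41.3  38. ] toolZ [-2.e-04  1.e-04 -1.e+00] phi 87.98 open 38.3 F [-1.7 -0.7 -2.1]
need tool xyz mm [-0.1  0.5 -0. ] wz -0.02 q6 -1.6
```

```bash
python3 -m creep '[[0,0,0.0005,0,0,0,1],[0,0,0,0,0,0,1],[0,0,0,0,0,0,0],[0,0,0,0,0,0,-0.5],[0,0,0,0,0,0,-1],[0,0,0,0,0,0,-1],[0,0,0,0,0,0,-1],[0,0,-0.02,0,0,0,-1],[0,0,-0.03,0,0,0,-1],[0,0,-0.03,0,0,0,-1],[0,0,0,0,0,0,-1],[0,0,0,0,0,0,-1]]'
python3 - <<'E'
from h import *
go(439,-208.7,80,88)
from plant import manip
a=[]
for n,(u,v,r) in (("scene",(336,190,50)),("wrist",(320,200,195))):
    s=manip.snapshot(n);i=s["color"][max(0,v-r):v+r,u-r:u+r,::-1];a.append(cv2.resize(i,(400,400),interpolation=2))
cv2.imwrite("pics/o.png",np.hstack(a))
E
```

```text
clock: 20.55
ee_pos: [598.0, 41.4, 118.7]
tool_rot: [0.001, 0.719, 0.695, 0.001]
contact_force: [1.0, -0.1, -1.2]
opening: 87.0
t 20.55 pos [598.   41.4 118.7] toolZ [ 2.1e-03 -1.0e-04 -1.0e+00] phi 87.99 open 87.0 F [ 1.  -0.1 -1.2]
need tool xyz mm [-255.5 -150.2   38.4] wz -0.01 q6 -1.6
```

View pics/o.png

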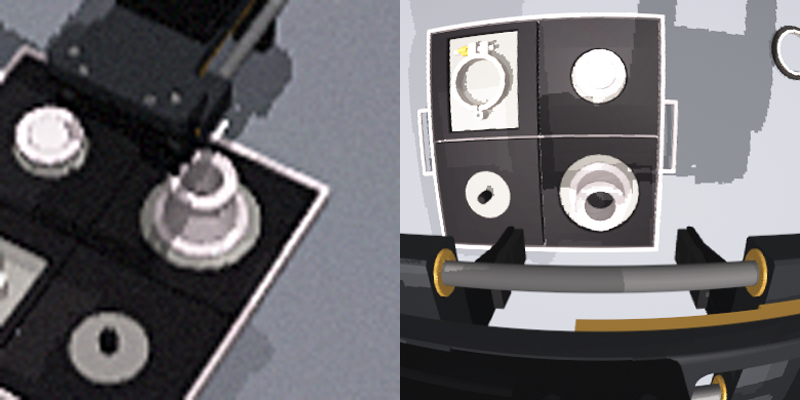

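```bash
python3 -m creep '[[-0.0365,-0.0215,0,0,0,0,-1],[-0.0365,-0.0215,0,0,0,0,-1],[-0.0365,-0.0215,0,0,0,0,-1],[-0.0365,-0.0215,0,0,0,0,-1],[-0.0365,-0.0215,0,0,0,0,-1],[-0.0365,-0.0215,0,0,0,0,-1],[-0.0365,-0.0215,0,0,0,0,-1],[0,0,0.03,0,0,0,-1],[0,0,0.03,0,0,0,-1],[0,0,0,0,0,0,-1],[0,0,0,0,0,0,-1]]'
python3 - <<'E'
from h import *
go(439,-208.7,2,88)
from plant import manip
s=manip.snapshot("wrist");cv2.imwrite("pics/p.png",s["color"][:,:,::-1])
E
```

```text
clock: 21.75
ee_pos: [436.8, -207.8, 56.8]
tool_rot: [-0.002, 0.719, 0.695, -0.0]
contact_force: [0.1, -0.3, 0.3]
opening: 87.2
t 21.75 pos [ 436.8 -207.8   56.8] toolZ [-0.0031  0.0021 -1.    ] phi 88.0 open 87.2 F [ 0.1 -0.3  0.3]
need tool xyz mm [-0.9  2.4 54.8] wz -0.00 q6 -2.14
```

View pics/p.png

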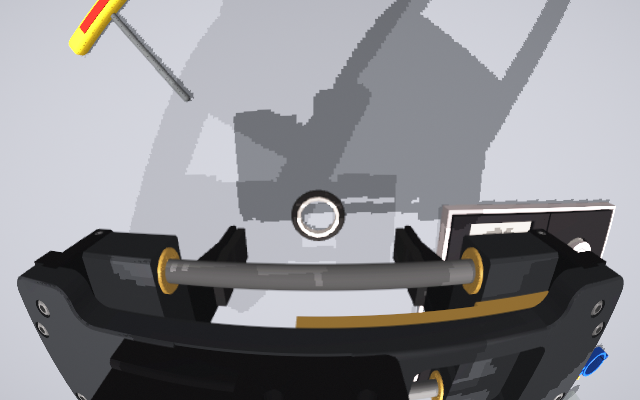

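```bash
python3 -m creep '[[0,0,0.025,0,0,0,-1],[0,0,0.02,0,0,0,-1],[0,0,0.007,0,0,0,-1],[0,0,0.003,0,0,0,-1],[0,0,0,0,0,0,-1],[0,0,0,0,0,0,-1]]'
python3 -c "
from h import *; go(439,-208.7,2.5,88)"
```

```text
clock: 22.4
ee_pos: [438.9, -209.2, 4.1]
tool_rot: [0.001, 0.719, 0.695, 0.0]
contact_force: [-0.4, 0.2, 0.3]
opening: 87.0
t 22.4 pos [ 438.9 -209.2    4.1] toolZ [ 0.0017 -0.0012 -1.    ] phi 88.01 open 87.0 F [-0.4  0.2  0.3]
need tool xyz mm [0.5 0.  1.6] wz 0.01 q6 -2.14
```

```bash
python3 -m creep '[[0,0,0.001,0,0,0,-1],[0,0,0,0,0,0,1],[0,0,0,0,0,0,1],[0,0,0,0,0,0,1],[0,0,0,0,0,0,1],[0,0,0,0,0,0,1],[0,0,0,0,0,0,1],[0,0,0,0,0,0,1],[0,0,0,0,0,0,1],[0,0,0,0,0,0,1]]'
python3 -m creep '[[0,0,-0.01,0,0,0,1],[0,0,-0.03,0,0,0,1],[0,0,-0.04,0,0,0,1],[0,0,0,0,0,0,1],[0,0,0,0,0,0,1]]'
python3 - <<'E'
from h import *
go(594.6,-61.1,82,88)
from plant import manip
s=manip.snapshot("wrist");cv2.imwrite("pics/q.png",s["color"][:,:,::-1])
E
```

```text
clock: 23.4
ee_pos: [437.9, -208.7, 1.8]
tool_rot: [-0.0, 0.719, 0.695, -0.0]
contact_force: [-0.5, -0.3, -0.8]
opening: 38.7
clock: 23.9
ee_pos: [439.0, -209.3, 83.6]
tool_rot: [0.002, 0.719, 0.695, 0.0]
contact_force: [-0.1, 0.7, -0.8]
opening: 38.5
t 23.9 pos [ 439.  -209.3   83.6] toolZ [ 0.0029 -0.002  -1.    ] phi 88.0 open 38.5 F [-0.1  0.7 -0.8]
need tool xyz mm [153.6 150.3   1.7] wz -0.00 q6 -2.14
```

View pics/q.png

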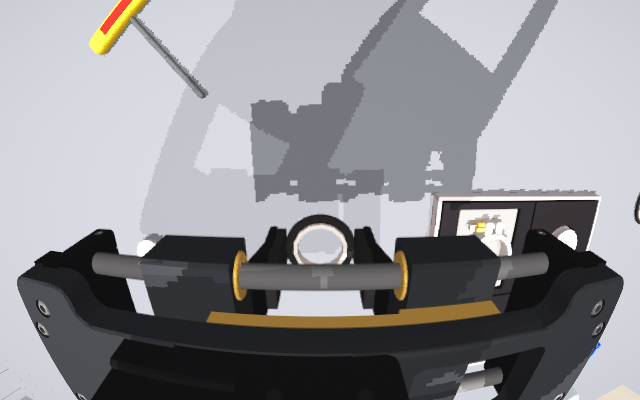

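```bash
python3 -m creep '[[0.0255,0.0251,0,0,0,0,1],[0.0255,0.0251,0,0,0,0,1],[0.0255,0.0251,0,0,0,0,1],[0.0255,0.0251,0,0,0,0,1],[0.0255,0.0251,0,0,0,0,1],[0.0255,0.0251,0,0,0,0,1],[0,0,0.025,0,0,0,1],[0,0,0.015,0,0,0,1],[0,0,0,0,0,0,1],[0,0,0,0,0,0,1],[0,0,0,0,0,0,1]]'
python3 - <<'E'
from h import *
go(594.6,-61.1,15,88)
from plant import manip
a=[]
for n,(u,v,r) in (("scene",(313,220,40)),("wrist",(320,260,120))):
    s=manip.snapshot(n);i=s["color"][max(0,v-r):v+r,u-r:u+r,::-1];a.append(cv2.resize(i,(400,400),interpolation=2))
cv2.imwrite("pics/r.png",np.hstack(a))
E
```

```text
clock: 25.05
ee_pos: [593.9, -61.8, 42.4]
tool_rot: [0.0, 0.72, 0.694, 0.0]
contact_force: [0.6, -0.0, 0.2]
opening: 38.5
t 25.05 pos [593.9 -61.8  42.4] toolZ [ 5.e-04 -2.e-04 -1.e+00] phi 87.93 open 38.5 F [ 0.6 -0.   0.2]
need tool xyz mm [ 0.7  0.7 27.4] wz -0.07 q6 -1.77
```

View pics/r.png

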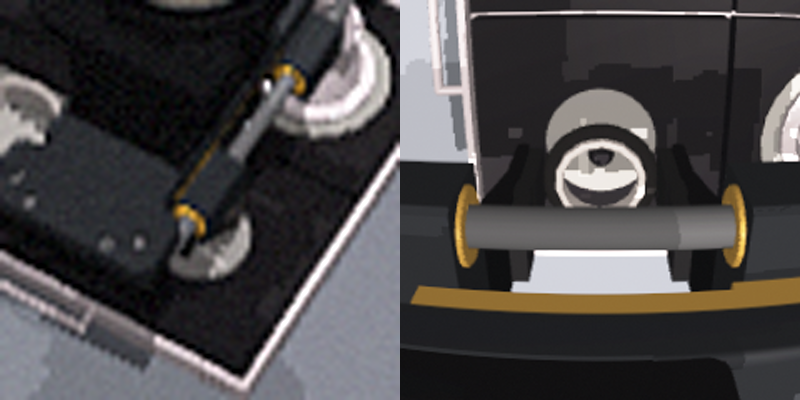

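```bash
python3 -m creep '[[0.0005,0.0005,0.007,0,0,0,1],[0,0,0.006,0,0,0,1],[0,0,0.003,0,0,0,1],[0,0,0,0,0,0,1],[0,0,0,0,0,0,1]]'
python3 - <<'E'
from h import *
go(594.6,-61.1,15,88)
from plant import manip
s=manip.snapshot("wrist");u,v,r=320,260,100;i=s["color"][max(0,v-r):v+r,u-r:u+r,::-1]
cv2.imwrite("pics/s.png",cv2.resize(i,(500,500),interpolation=2))
E
```

```text
clock: 25.65
ee_pos: [594.2, -60.5, 25.6]
tool_rot: [-0.0, 0.719, 0.695, -0.0]
contact_force: [0.3, -0.3, 0.5]
opening: 38.5
t 25.65 pos [594.2 -60.5  25.6] toolZ [-4.e-04  1.e-04 -1.e+00] phi 87.99 open 38.5 F [ 0.3 -0.3  0.5]
need tool xyz mm [-0.6  0.4 10.6] wz -0.01 q6 -1.77
```

View pics/s.png

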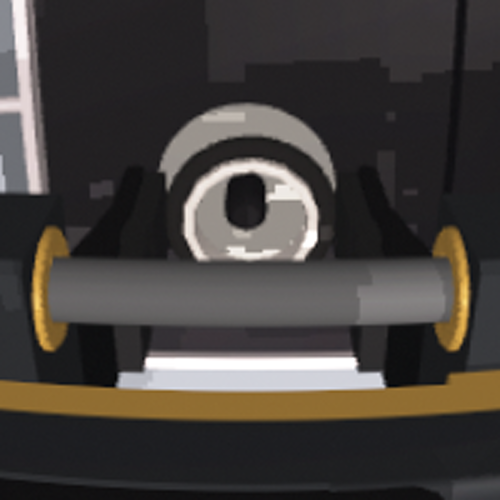

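Post is inside the bore, no contact force. Going down the last 10 mm.

```bash
python3 -m creep '[[0,0,0.006,0,0,0,1],[0,0,0.003,0,0,0,1],[0,0,0.001,0,0,0,1],[0,0,0,0,0,0,1],[0,0,0,0,0,0,1]]'
python3 -c "
from h import *; go(594.6,-61.1,15,88)"
```

```text
clock: 26.2
ee_pos: [594.4, -60.5, 15.8]
tool_rot: [-0.0, 0.719, 0.695, -0.0]
contact_force: [0.7, -0.1, -0.2]
opening: 38.4
t 26.2 pos [594.4 -60.5  15.8] toolZ [-0. -0. -1.] phi 88.0 open 38.4 F [ 0.7 -0.1 -0.2]
need tool xyz mm [-0.6  0.3  0.8] wz -0.00 q6 -1.77
```

```bash
python3 -m creep '[[0,0,0.0006,0,0,0,1],[0,0,0,0,0,0,0],[0,0,0,0,0,0,-0.5],[0,0,0,0,0,0,-1],[0,0,0,0,0,0,-1],[0,0,0,0,0,0,-1],[0,0,-0.02,0,0,0,-1],[0,0,-0.04,0,0,0,-1],[0,0,-0.04,0,0,0,-1],[-0.05,0,-0.01,0,0,0,-1],[-0.05,0,-0.01,0,0,0,-1],[-0.05,0,-0.01,0,0,0,-1],[-0.05,0,-0.01,0,0,0,-1],[-0.05,0,-0.01,0,0,0,-1],[-0.05,0,-0.01,0,0,0,-1],[-0.05,0,0,0,0,0,-1],[0,0,0,0,0,0,-1],[0,0,0,0,0,0,-1]]'
python3 - <<'E'
from m import *
from plant import manip
go(594.6,-61.1,15,88)
S={n:manip.snapshot(n) for n in("top","scene")}
a=[cv2.resize(S[n]["color"][v-60:v+60,u-60:u+60,::-1],(400,400),interpolation=2) for n,u,v in(("top",327,216),("scene",304,200))]
cv2.imwrite("pics/t.png",np.hstack(a)); cv2.imwrite("pics/t_top.png",S["top"]["color"][:,:,::-1])
import pickle;pickle.dump(S,open("s1.pkl","wb"))
E
```

```text
clock: 28.0
ee_pos: [581.5, -405.6, 173.3]
tool_rot: [-0.001, 0.72, 0.694, 0.0]
contact_force: [0.6, 0.7, 0.2]
opening: 86.5
t 28.0 pos [ 581.5 -405.6  173.3] toolZ [-7.0e-04  1.1e-03 -1.0e+00] phi 87.85 open 86.5 F [0.6 0.7 0.2]
need tool xyz mm [3.446e+02 3.000e-01 1.586e+02] wz -0.15 q6 -2.25
```

View pics/t.png

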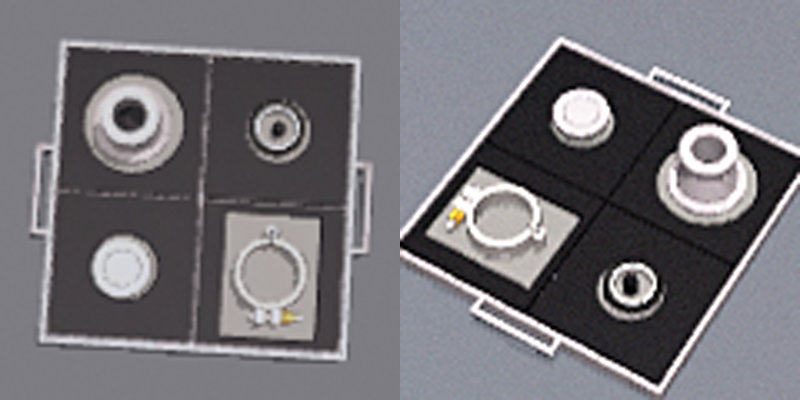

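View pics/t_top.png

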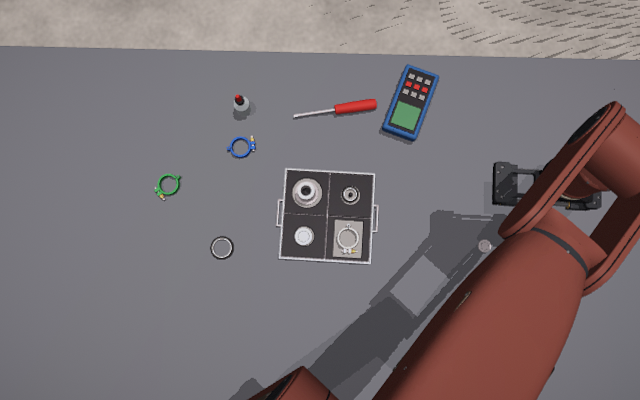

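Run:
```python
from m import *
import pickle
S=pickle.load(open("s1.pkl","rb"));N={"top":dict(red=(597.4,39.7),blank=(495.5,43.2),ring=(594.4,-62),clamp=(491.9,-58.9)),"scene":dict(red=(598,42.7),blank=(495.6,46.8),ring=(594.8,-60.2),clamp=(491.7,-55.9))}
def rep(nm,k,n,u,v,z):
    p=plane(S[n],u,v,z);print(nm,n,p.round(1),"off",(p[:2]-N[n][k]).round(1))
br=lambda i:i.min(2)>190
for n,(u,v) in(("top",(304,236)),("scene",(299,174))):
    m,x,y=comp(S[n],u,v,11,br);e=circ(m,x,y);rep("blank","blank",n,e[0],e[1],20)
for n,(u,v) in(("top",(306,189)),("scene",(336,185))):
    m,x,y=comp(S[n],u,v,6,lambda i:i.max(2)<125);e=circ(m,x,y);rep("reducer bore","red",n,e[0],e[1],44)
s=S["top"]
for n,(u,v,r) in(("top",(348,240,16)),("scene",(275,205,20))):
    # clamp ring hole: crop view gives centres; contour hull of bright ring
    i=S[n]["color"][v-r:v+r,u-r:u+r].astype(int)
    m=(i.min(2)>185).astype(np.uint8);cs,h=cv2.findContours(m,cv2.RETR_CCOMP,1)
    for c,q in zip(cs,h[0]):
        if q[3]>=0 and len(c)>15: e=cv2.fitEllipse(c);rep("clamp","clamp",n,e[0][0]+u-r,e[0][1]+v-r,24)
for n,(u,v) in(("top",(350,195)),("scene",(313,226))):
    i=S[n]["color"][v-11:v+11,u-11:u+11].astype(int);m=(i.min(2)>190).astype(np.uint8)
    yy,xx=np.nonzero(m);e=cv2.fitEllipse(np.stack([xx,yy],1).astype(np.float32));rep("ring","ring",n,e[0][0]+u-11,e[0][1]+v-11,21)
```

```text
blank top [494.6  44.5  20. ] off [-0.9  1.3]
blank scene [495.7  45.8  20. ] off [ 0.1 -1. ]
reducer bore top [598.   41.3  44. ] off [0.6 1.6]
reducer bore scene [588.1  42.   44. ] off [-9.9 -0.7]
clamp scene [494.9 -56.   24. ] off [ 3.2 -0.1]
ring top [595.1 -61.3  21. ] off [0.7 0.7]
ring scene [594.5 -62.   21. ] off [-0.3 -1.8]
```

```bash
python3 -c "
from plant import manip
print(manip.hand_in())"
```

```text
the job is handed in; nothing more can be done
None
```

I packed all four kit parts into their nests and handed the job in at about 28 s on the robot clock; the hand-in gives no verdict. The parts are the 40 mm blank flange, the plain aluminium clamp with its lugs towards the robot, the reducer and the 40 mm ring over its post.

**Position:** in the final pictures from both fixed cameras, each part lies level and down in its nest.
- **Blank and ring:** measured within 2 mm of their nest centres in both views.
- **Clamp:** about 3 mm off in the scene view. The top view gave no usable contour for it, so there I checked it by eye only.
- **Reducer:** about 2 mm off in the top view. The scene view gave 10 mm, which I take to be a mask catching the shaded bore wall, because the picture shows the base centred in its pocket. I did not re-measure it.

**Seating depth:** I judged this from the tool height at release and from the pictures, not by a separate height measurement.

**Other parts:** I did not touch the 30 mm blank, the 55 mm ring, or the green and blue clamps. They appear where they started in the last top picture, and the arm was clear of everything.

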